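# Load and start the guarded sieve shaker

### The arm

A 7-joint arm with a two-finger parallel gripper is mounted at the origin on the work surface. World frame = base frame: x ahead of the robot, y to its left, z up, the work surface at z = 0. Lengths are in m, angles in rad, forces in N, time in s.
With the tool pointing down it reaches from about 0.4 to 0.85 m from the base axis. Payload 10.4 kg.
Tool frame: the origin (TCP) lies at the very end of the fingers, on their centre line; the grasp point (between the pads) lies 19 mm behind it; z points along the fingers, y is the line along which they close (so a half turn about z gives the same grasp; the last joint's range is limited). The gripper opens to 87 mm and grips with 3 to 60 N. Pads are 19 mm wide; open, the fingers measure 117 mm over their backs; the gripper's body (75 mm by 190 mm) begins 51 mm behind the grasp point.
Start: joints at [-1.136, 0.332, -0.065, 1.46, 0.022, 1.35, -0.088], TCP at [0.276, 0.561, 0.223] pointing down, gripper open.
Joint ranges: [-2.6, 2.6], [-0.5, 2.12], [-1.47, 1.34], [0.16, 2.42], [-1.27, 4.41], [0.06, 2.06], [-2.6, 2.6]. Speed limits (rad/s): [2.22, 2.22, 2.79, 2.79, 3.14, 3.14, 3.14].

### API

Orientations are given as a unit quaternion [x, y, z, w].
In Python, from bench import * gives the robot as it stands.
- The arm moves only by the tool step_arm, never from a script. Its arguments are lists of equal length, an entry for each row: "delta_pos": the shift along the world's x, y, z in units of 25 mm (1.0 is 25 mm), a list of three; "turn": the turn about the world's z in units of 0.12 rad (1.0 is 0.12 rad). In form: {"delta_pos": [[tx, ty, tz], ...], "turn": [turn, ...]}. A call has 1 to 12 rows; each row shifts and turns the commanded pose from where the row before left it; what a row does not reach is not made up. A row lasts 1/10 s, in which the tool goes at most 50 mm and 8.59 degrees, less where a joint would pass 70% of its speed; a pose out of reach is approached as far as the arm can. A call with a number of a shift or a turn outside -1 to 1 is refused whole. A call with a gripper value outside its range is refused whole. "grip" is the closure, from 0 (fully open) to 1 (shut), set as the call begins (left out, the last holds). The fingers move at their own pace and stop on an object; "newtons" is the grip in N (left out, the last holds). Time passes only in rows, so rows that do not move let the fingers close. It gives the time, the measured TCP pose, the force, the opening and the grip force at its end, in the units of the state.
- read_state(): the state, without advancing time (a new reading comes with each control period).
- camera(name): name is "scene" or "side" or "wrist"; returns a dict with "image" (480x640x3 uint8, red, green, blue), "z_map" (480x640 float32, m along the optical axis (not along the pixel's ray), 0 where there is no reading), "mtx" (3x3 intrinsics, pixels), "view" (4x4, takes a point from world to camera coordinates). Camera axes: x right, y up, looking along -z (the intrinsics and any distortion apply to the point x, -y, -z); pixel columns grow to the right and rows downward; lengths in m; the calibration is good to about 2 mm. A picture is of the moment at which its call begins.
- close_job(): hands the job in; it is judged then, once.
The state is a dict: "time": time; "joint_positions": joint angles; "joint_vel": joint speeds; "joint_torque": joint torques, N m; "ee_pos": TCP position; "eef_rot": TCP orientation; "ft_force": force on the tool from outside, world axes, zero at the start; "torque": the same for the moment, N m; "width": finger opening in m; "grip_force": force on a finger pad.
Only numpy, scipy, OpenCV 4.12 (cv2) and the standard library are available. Lean on these libraries where they do the work, as an engineer would, in place of code of your own. Each camera call takes 0.05 s, during which the arm holds its last target. There are 200 camera calls.

### The job

Stand the pink canister gently upright on the middle of the shaker's round black plate and let go of it. Then lift the guard's latch bar out of its catch by the red thumb lever, swing the yellow-framed guard wide open towards you, and press the green start button right down and let it spring back up. Leave the guard open and the canister on its plate, never press the red stop button, and do not shift or knock over the other things on the table.

Things in the scene. Friction and masses are not known exactly. Their poses are not given: they have to be found in the camera images.
- shaker: Fixed bench machine: grey box 150 mm deep (its x) by 360 mm wide (its y), top 50 mm above the table. Origin: centre of its underside. Its -x is its front (to the robot, give or take its yaw), +y its left seen from the robot, z up. Plate on its right end; on its left end two buttons under a hinged guard, whose sheet runs along y in the plane x = -60 mm, from y +167 mm (hinge post) to the catch.
- plate (a point): Centre of the top of the round black rubber plate, 100 mm across, flat, 58 mm above the table; at x 0, y -100 mm of the shaker.
- canister: The pink canister with a black lid, loose, upright: a cylinder 58 mm in diameter up to 100 mm, lid 54 mm in diameter to its full height of 120 mm; 0.2 to 0.45 kg. Origin: centre of its underside. It starts on the table in front of the guard, 125 to 190 mm in front of the shaker's centre line, in the way of the guard's swing.
- guard_hinge (a point): Point on the guard's vertical hinge line, 104 mm above the table (hinge post 112 mm high). The guard turns about this line as one with its shield, latch bar and thumb lever.
- guard (a joint): Guard angle, rad: 0 shut, grows as it swings out to the robot (clockwise from above), stop 1.55; stays where left (0.06 N m friction). It is an upright sheet 10 mm thick, 55 to 108 mm above the table, reaching 166 mm from the hinge, with a flat clear shield (102 to 108 mm high) 92 mm back from it over the buttons, 30 to 166 mm from the hinge. Furthest corner 190 mm from the hinge line.
- latch (a joint): Latch bar's angle on the guard, rad: 0 level in the catch (falls back by its weight when let go), grows as it is lifted, stop 0.7. Above about 0.16 its tip is clear of the horns and the guard can swing; once past the catch it may drop. The bar, 8 mm thick and 10 high, runs along the guard's top to 193 mm from the hinge line.
- thumb (a point): Grip point on the red thumb lever, an upright tab fixed on the latch bar: 10 mm thick (square to the guard), 36 mm wide along it, top edge 18 mm above this point. Latched, the point is 148 mm above the table, 130 mm from the hinge line, so 70 mm beyond and 33 mm above the pin. Pinch it from above with a finger on either side of the guard's plane; held lifted, it pulls the guard along.
- green_top (a point): Centre of the top of the green start button, 36 mm across, facing up, 68 mm above the table, in a black collar 52 mm across and 12 mm high. One of a pair 60 mm apart on the shaker's left end, about 45 mm behind the guard's sheet, 57 and 117 mm from the hinge post along y; which is green varies. The shield covers both until the guard is open about 1 rad.
- green (a joint): How far the green button is pushed down, m: 0 up, 0.006 fully down; spring, about 1.5 N at the start and 5 N fully down.
- red_top (a point): Centre of the top face of the red stop button, of the same make as the green one.
- red (a joint): How far the red button is pushed down, m: 0 up, 0.006 fully down.
- catch (a point): Middle of the seat of the latch catch: a steel post at x -60, y -15 mm of the shaker, 12 x 10 mm. The point is 110 mm above the table; the post's two horns, 14 mm before and behind the guard's plane at most, reach to 128 mm. The tip of the latch bar lies between them.
- latch_pin (a point): Pin on which the latch bar turns, square to the guard sheet; 60 mm from the hinge line along the guard, 115 mm above the table.
- bottle: Bystander: blue bottle, 68 mm in diameter, 210 mm high, loose, left of the shaker. Origin: centre of its underside.
- jar: Bystander: amber jar, 60 mm in diameter, 95 mm high, loose, in front of the shaker's right end. Origin: centre of its underside.
- mug: Bystander: blue mug, 76 mm in diameter, handle out to about 70 mm from its axis, 90 mm high, loose, front left. Origin: centre of its underside.
- tub: Bystander: clear open tub 80 x 170 x 70 mm high, loose, behind the shaker. Origin: centre of its underside.
- tall_jar: Bystander: clear glass jar with a green band and white lid, 68 mm in diameter, 130 mm high, loose, behind the shaker's left end. Origin: centre of its underside.
- branch: Bystander: short dark piece of branch 180 mm long, 30 mm high, lying to the right. Origin: its middle, on the table.
- scraper: Bystander: bark scraper (spatula) 190 mm long, lying to the right. Origin: near its middle, on the table.
Not all that is in view belongs to the job. What is shaped like the canister but turquoise is not meant.

How it is judged:
By the outcome, as a careful person would: the job done as asked, in the order asked, and still so for the second after the job is handed in, with the robot touching nothing.
It also fails if it takes over 66 s, if anything falls off the work surface, if the arm or the gripper's body presses on something with over 40 N, if the wrist force passes 120 N, or if a joint passes its speed limit or range.

## Working session

There is one attempt and no reset: what is moved stays moved. The work goes in short steps, Python scripts to look and compute and a tool call to move; the robot and the scene stay as the last step left them, time stands still between calls to the robot, and variables do not carry over. Pictures are saved under pics/ and viewed, at most 10 in all, crops included, and the job is handed in when it is done.

Besides the shell and the picture viewer there is one more tool, called after "Emit:" as a command line: name --pt "numbers of a row" for each row, then --argument value for the rest. step_arm: Moves the arm, as the interface text tells. Shifts and turns lie within -1 to 1; 1 stands for 25 mm of shift or 0.12 rad of turn. Its arguments: {"type":"object","properties":{"delta_pos":{"type":"array"},"turn":{"type":"array"},"grip":{"type":"number"},"newtons":{"type":"number"}},"required":["delta_pos","turn"]}

```bash
mkdir -p pics
cat > h.py <<'E'
from bench import *
import numpy as np, cv2
def pts(c):
    z=c["z_map"];K=c["mtx"];h,w=z.shape
    u,v=np.meshgrid(np.arange(w),np.arange(h))
    p=np.stack([(u-K[0,2])/K[0,0]*z,-(v-K[1,2])/K[1,1]*z,-z,np.ones_like(z)],-1)
    P=p@np.linalg.inv(c["view"]).T
    P[z<=0]=np.nan
    return P[...,:3]
def save(c,n): cv2.imwrite("pics/"+n,c["image"][...,::-1])
E
python3 - <<'E'
from h import *
for n in("scene","side"):
    c=camera(n);save(c,n+"0.png");np.savez("pics/"+n+"0.npz",**c)
    print(n,np.linalg.inv(c["view"])[:3].round(2).tolist())
s=read_state();print(s["time"],s["ee_pos"],s["eef_rot"],s["width"])
E
```

```text
scene [[-0.61, -0.47, 0.64, 1.25], [0.79, -0.37, 0.48, 0.56], [0.01, 0.8, 0.6, 0.73]]
side [[-0.93, 0.27, -0.25, 0.4], [-0.37, -0.71, 0.61, 0.52], [-0.01, 0.66, 0.75, 0.73]]
0.1 [0.27608685 0.56033568 0.22185522] [ 2.26886234e-01  9.73921070e-01 -6.11362270e-04 -1.10172653e-04] 0.08698589312819201
```

View pics/scene0.png

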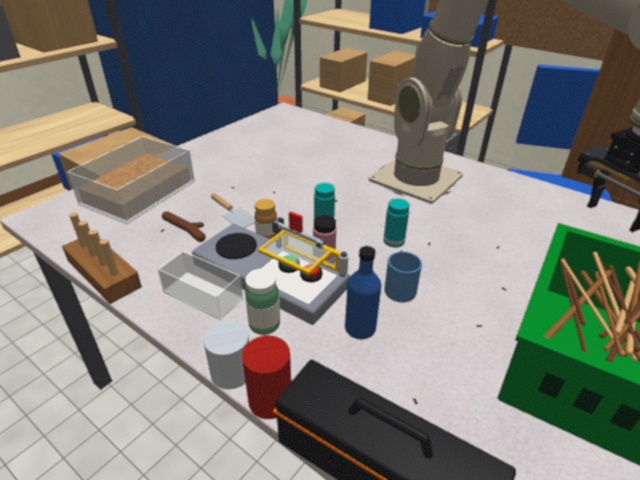

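View pics/side0.png

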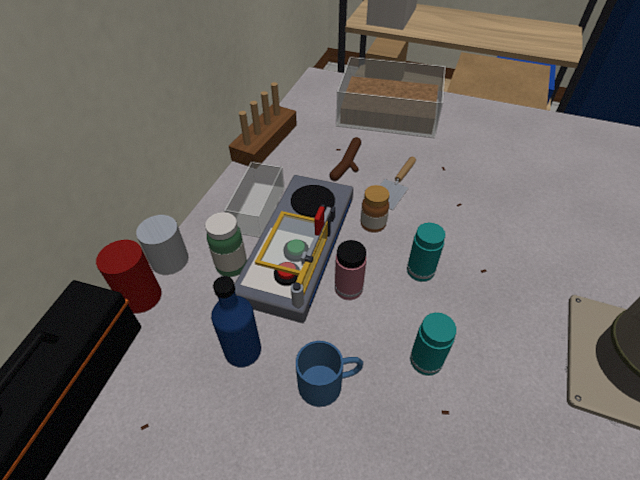

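The side view shows the pink canister at (350,270) and, in the scene view, at (324,235). The look-alikes are turquoise, at side (427,250) and (433,343). The amber jar is at (375,208). The plate is at (313,200), green at (296,248), red at (287,272), the lever at (321,220) and the hinge post at (297,295). I choose the pink one with the black lid.

Run:
```python
from h import *
def rng(hsv,lo,hi): return cv2.inRange(hsv,np.array(lo),np.array(hi))>0
for n in("side","scene"):
    c=dict(np.load(f"pics/{n}0.npz"));P=pts(c);hsv=cv2.cvtColor(c["image"],cv2.COLOR_RGB2HSV)
    ok=~np.isnan(P[...,0])
    X,Y,Z=P[...,0],P[...,1],P[...,2]
    print(n,"depth frac",ok.mean())
    rows={"side":dict(plate=(313,200),green=(296,248),red=(287,272),lever=(321,220),post=(298,287),lid=(350,251),jarlid=(376,192),turq1=(429,232),turq2=(437,323),mugrim=(319,355),bottle=(224,285)),
     "scene":dict(plate=(236,245),green=(289,264),red=(312,272),lever=(296,221),post=(342,255),lid=(324,222),turq1=(324,189),turq2=(398,206),bottle=(367,252))}[n]
    for k,(u,v) in rows.items(): print(k,np.round(P[v,u],3).tolist(),hsv[v,u].tolist())
    w=ok&(X>.2)&(X<.95)&(abs(Y)<.5)
    top=w&(hsv[...,2]<60)&(abs(Z-.12)<.006)
    for k,m in dict(plate=w&(hsv[...,2]<60)&(abs(Z-.058)<.006),lidtop=top,
        lever=w&(Z>.125)&(Z<.18)&(rng(hsv,(0,150,80),(8,255,255))|rng(hsv,(172,150,80),(180,255,255))),
        green=w&rng(hsv,(45,80,40),(80,255,255))&(abs(Z-.068)<.006)&(Z<.08)).items():
        N,lab,st,ce=cv2.connectedComponentsWithStats(m.astype(np.uint8))
        for i in range(1,N):
            if st[i,4]>25:
                q=P[lab==i];print(k,st[i,4],ce[i].round(),"mean",q.mean(0).round(4),"mid",((q.min(0)+q.max(0))/2).round(4),"ext",np.ptp(q,axis=0).round(3))
c=dict(np.load("pics/side0.npz"));cv2.imwrite("pics/crop0.png",cv2.resize(c["image"][160:330,210:400,::-1],None,fx=3.5,fy=3.5,interpolation=cv2.INTER_CUBIC)[:600])
```

```text
side depth frac 0.9958365885416667
plate [0.667, -0.134, 0.059] [120, 20, 13]
green [0.63, 0.042, 0.104] [68, 92, 136]
red [0.624, 0.098, 0.102] [15, 205, 102]
lever [0.596, 0.001, 0.153] [1, 185, 76]
post [0.59, 0.127, 0.112] [116, 34, 53]
lid [0.53, 0.026, 0.12] [130, 28, 27]
jarlid [0.536, -0.171, 0.094] [18, 152, 141]
turq1 [0.406, -0.072, 0.12] [89, 182, 119]
turq2 [0.354, 0.117, 0.12] [89, 176, 119]
mugrim [0.523, 0.201, 0.043] [103, 140, 60]
bottle [0.662, 0.223, 0.208] [98, 51, 20]
plate 1002 [311. 199.] mean [ 0.6718 -0.1369  0.0574] mid [ 0.6685 -0.137   0.0567] ext [0.098 0.102 0.008]
plate 29 [366. 211.] mean [ 0.5464 -0.1435  0.057 ] mid [ 0.546  -0.1468  0.0571] ext [0.028 0.019 0.009]
plate 109 [422. 261.] mean [ 0.4045 -0.0493  0.0579] mid [ 0.4034 -0.0559  0.058 ] ext [0.054 0.026 0.012]
plate 160 [284. 279.] mean [0.6372 0.0875 0.0605] mid [0.6398 0.0839 0.0584] ext [0.046 0.026 0.011]
plate 39 [151. 282.] mean [0.8722 0.1833 0.058 ] mid [0.8727 0.1842 0.058 ] ext [0.007 0.03  0.012]
plate 744 [ 83. 387.] mean [0.8526 0.3897 0.058 ] mid [0.8535 0.3747 0.058 ] ext [0
[... 1871 characters left out ...]
] mean [ 0.6756 -0.1346  0.059 ] mid [ 0.6748 -0.1365  0.0575] ext [0.094 0.096 0.01 ]
plate 57 [286. 269.] mean [0.6665 0.0174 0.0605] mid [0.6644 0.0137 0.059 ] ext [0.02  0.035 0.01 ]
plate 81 [311. 277.] mean [0.6549 0.0809 0.0605] mid [0.6481 0.0745 0.0591] ext [0.038 0.039 0.01 ]
lidtop 243 [324. 222.] mean [0.5338 0.0239 0.1204] mid [0.5306 0.0219 0.1189] ext [0.053 0.051 0.009]
lidtop 7498 [364. 419.] mean [0.9072 0.3771 0.1208] mid [0.9002 0.3754 0.12  ] ext [0.1   0.249 0.012]
lever 184 [295. 222.] mean [ 0.6067 -0.0035  0.148 ] mid [ 0.6055 -0.0038  0.1468] ext [0.009 0.033 0.042]
lever 1436 [266. 355.] mean [0.9144 0.1919 0.1308] mid [0.912  0.19   0.1297] ext [0.076 0.078 0.009]
```

View pics/crop0.png

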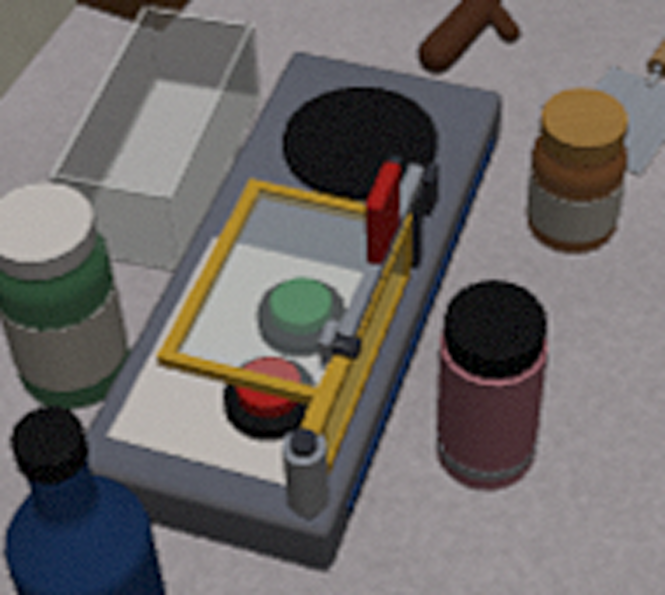

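The crop confirms the pink canister with the black lid, standing in front of the guard. Green is the inner button and red the one by the hinge.

My estimates (x, y in m):
- Canister: (.529, .024)
- Plate: (.672, -.136)
- Hinge: (.5935, .126)
- Thumb lever: (.603, -.003)
- Green button: (.646, .013)
- Shaker yaw: about .07 rad

Emit:
step_arm --pt "0.42 -0.9 0" --pt "0.42 -0.9 0" --pt "0.42 -0.9 0" --pt "0.42 -0.9 0" --pt "0.42 -0.9 0" --pt "0.42 -0.9 0" --pt "0.42 -0.9 0" --pt "0.42 -0.9 0" --pt "0.42 -0.9 0" --pt "0.42 -0.9 0" --pt "0.42 -0.9 0" --pt "0.42 -0.9 0" --turn '[0.16,0.16,0.16,0.16,0.16,0.16,0.16,0.16,0.16,0.16,0.16,0.16]' --grip 0

```text
time: 1.3
ee_pos: [0.4024, 0.2895, 0.2223]
eef_rot: [0.113, 0.994, -0.0, -0.0]
ft_force: [0.5, 0.0, -0.5]
width: 0.0868
grip_force: 0.0
```

Emit:
step_arm --pt "0.42 -0.9 0" --pt "0.42 -0.9 0" --pt "0.42 -0.9 0" --pt "0.42 -0.9 0" --pt "0.42 -0.9 0" --pt "0.42 -0.9 0" --pt "0.42 -0.9 0" --pt "0.42 -0.9 0" --pt "0.42 -0.9 0" --pt "0.42 -0.9 0" --pt "0.42 -0.9 0" --pt "0 0 0" --turn '[0.16,0.16,0.16,0.16,0.16,0.16,0.16,0.16,0.16,0.16,0.16,0.16]'

```text
time: 2.5
ee_pos: [0.5184, 0.0396, 0.2223]
eef_rot: [0.0, 1.0, -0.001, -0.0]
ft_force: [0.1, 0.5, -0.6]
width: 0.0871
grip_force: 0.0
```

Run:
```python
from h import *
c=camera("wrist");save(c,"w1.png");P=pts(c);hsv=cv2.cvtColor(c["image"],cv2.COLOR_RGB2HSV)
Z=P[...,2]
for k,m in dict(lid=(hsv[...,2]<70)&(abs(Z-.12)<.005)&(P[...,0]<.57),lever=(Z>.13)&(Z<.18)&((hsv[...,0]<8)|(hsv[...,0]>172))&(hsv[...,1]>150),plate=(hsv[...,2]<70)&(abs(Z-.058)<.005)).items():
    N,lab,st,ce=cv2.connectedComponentsWithStats(m.astype(np.uint8))
    for i in range(1,N):
        if st[i,4]>60:
            q=P[lab==i];print(k,st[i,4],ce[i].round(),((np.percentile(q,1,axis=0)+np.percentile(q,99,axis=0))/2).round(4),np.ptp(q,axis=0).round(3))
print(np.linalg.inv(c["view"])[:3].round(3).tolist())
```

```text
lid 4135 [298. 250.] [0.5273 0.0214 0.1186] [0.053 0.051 0.006]
lever 184 [250. 383.] [ 0.6034 -0.007   0.1649] [0.005 0.033 0.003]
plate 526 [143. 333.] [ 0.6309 -0.127   0.0559] [0.023 0.03  0.006]
[[0.001, -0.953, -0.302, 0.435], [1.0, 0.001, 0.002, 0.039], [-0.001, -0.302, 0.953, 0.384]]
```

View pics/w1.png

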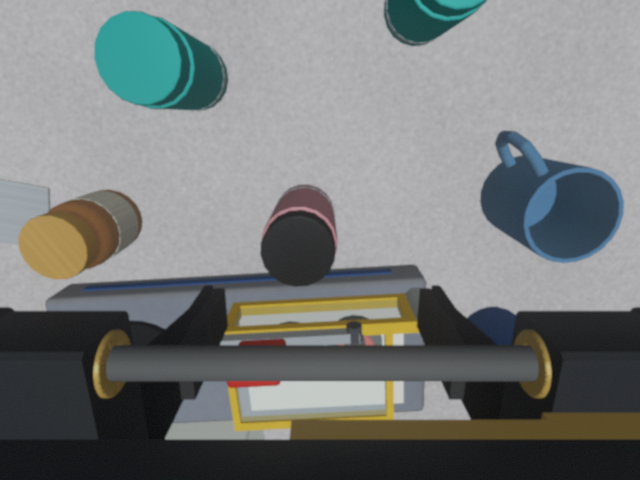

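The wrist view shows the black lid at (298,250), which puts the canister axis at about (.528, .022). The way down beside it is clear. Centring and descending.

Emit:
step_arm --pt "0.4 -0.7 0" --pt "0 0 0" --pt "0 0 -0.8" --pt "0 0 -0.8" --pt "0 0 -0.8" --pt "0 0 -0.8" --pt "0 0 -0.8" --pt "0 0 -0.8" --pt "0 0 -0.7" --pt "0 0 -0.5" --pt "0 0 -0.2" --pt "0 0 0" --turn '[0,0,0,0,0,0,0,0,0,0,0,0]'

```text
time: 3.75
ee_pos: [0.5274, 0.0262, 0.0673]
eef_rot: [-0.002, 1.0, 0.0, -0.0]
ft_force: [0.4, 0.6, 1.1]
width: 0.0873
grip_force: 0.0
```

Emit:
step_arm --pt "0 0 0" --pt "0 0 0" --pt "0 0 0" --pt "0 0 0" --pt "0 0 0" --pt "0 0 0" --pt "0 0 0" --pt "0 0 0" --turn '[0,0,0,0,0,0,0,0]' --grip 1 --newtons 20

```text
time: 4.55
ee_pos: [0.528, 0.0253, 0.0679]
eef_rot: [-0.001, 1.0, -0.0, 0.0]
ft_force: [0.4, -3.8, 5.4]
width: 0.0577
grip_force: 19.9
```

Emit:
step_arm --pt "0 0 0.3" --pt "0 0 0.6" --pt "0 0 0.8" --pt "0 0 0.8" --pt "0 0 0.8" --pt "0 0 0.8" --pt "0 0 0.8" --pt "0 0 0.8" --pt "0 0 0.8" --pt "0 0 0.7" --pt "0 0 0.4" --pt "0 0 0" --turn '[0,0,0,0,0,0,0,0,0,0,0,0]'

```text
time: 5.75
ee_pos: [0.528, 0.0261, 0.2584]
eef_rot: [-0.002, 1.0, 0.0, 0.001]
ft_force: [0.6, 0.0, -3.3]
width: 0.0576
grip_force: 19.8
```

Emit:
step_arm --pt "0.3 -0.3 0" --pt "0.5 -0.6 0" --pt "0.6 -0.7 0" --pt "0.6 -0.7 0" --pt "0.6 -0.7 0" --pt "0.6 -0.7 0" --pt "0.6 -0.7 0" --pt "0.6 -0.7 0" --pt "0.6 -0.7 0" --pt "0.5 -0.4 0" --pt "0.26 -0.2 0" --pt "0 0 0" --turn '[0,0,0,0,0,0,0,0,0,0,0,0]'

```text
time: 6.95
ee_pos: [0.6718, -0.1353, 0.2559]
eef_rot: [-0.001, 1.0, -0.0, -0.001]
ft_force: [0.3, 1.0, -2.9]
width: 0.0579
grip_force: 19.8
```

Emit:
step_arm --pt "0 0 -0.4" --pt "0 0 -0.7" --pt "0 0 -0.8" --pt "0 0 -0.8" --pt "0 0 -0.8" --pt "0 0 -0.6" --pt "0 0 -0.4" --pt "0 0 -0.2" --pt "0 0 -0.1" --pt "0 0 -0.1" --pt "0 0 -0.1" --pt "0 0 0" --turn '[0,0,0,0,0,0,0,0,0,0,0,0]'

```text
time: 8.15
ee_pos: [0.6718, -0.1343, 0.1326]
eef_rot: [-0.002, 1.0, 0.0, 0.0]
ft_force: [0.0, -0.1, -2.4]
width: 0.0578
grip_force: 19.8
```

Emit:
step_arm --pt "0 0 -0.06" --pt "0 0 0" --turn '[0,0]'

```text
time: 8.35
ee_pos: [0.6717, -0.1343, 0.1311]
eef_rot: [-0.001, 1.0, 0.0, 0.0]
ft_force: [-0.7, -0.0, -3.3]
width: 0.0577
grip_force: 19.8
```

Emit:
step_arm --pt "0 -0.04 -0.06" --pt "0 0 -0.06" --pt "0 0 -0.06" --pt "0 0 0" --turn '[0,0,0,0]'

```text
time: 8.75
ee_pos: [0.6716, -0.1354, 0.1263]
eef_rot: [-0.001, 1.0, 0.0, -0.0]
ft_force: [-0.0, -0.2, -4.0]
width: 0.0578
grip_force: 19.8
```

Emit:
step_arm --pt "0 0 -0.04" --pt "0 0 0" --turn '[0,0]'

```text
time: 8.95
ee_pos: [0.672, -0.1354, 0.1261]
eef_rot: [-0.002, 1.0, 0.0, 0.0]
ft_force: [-0.5, 0.0, -0.5]
width: 0.0581
grip_force: 19.8
```

The wrist force has gone to zero, so the canister is resting on the plate. Releasing and backing straight up.

Emit:
step_arm --pt "0 0 -0.02" --pt "0 0 0" --pt "0 0 0" --pt "0 0 0" --pt "0 0 0" --pt "0 0 0" --pt "0 0 0" --turn '[0,0,0,0,0,0,0]' --grip 0

```text
time: 9.65
ee_pos: [0.6717, -0.1353, 0.1251]
eef_rot: [-0.001, 1.0, 0.0, 0.0]
ft_force: [-0.6, -0.6, -1.5]
width: 0.0863
grip_force: 0.0
```

Emit:
step_arm --pt "0 0 0.4" --pt "0 0 0.8" --pt "0 0 0.8" --pt "0 0 0.8" --pt "0 0 0.8" --pt "0 0 0.8" --pt "0 0 0.4" --pt "-0.4 0.8 0" --pt "-0.4 0.8 0" --pt "-0.4 0.8 0" --pt "-0.4 0.8 0" --pt "0 0 0" --turn '[0,0,0,0,0,0,0,0,0,0,0,0]'

```text
time: 10.85
ee_pos: [0.6312, -0.0518, 0.2453]
eef_rot: [-0.004, 1.0, 0.001, -0.0]
ft_force: [0.7, -0.3, 1.0]
width: 0.0872
grip_force: 0.0
```

Run:
```python
from h import *
s=read_state();print(s["ee_pos"],s["width"])
for n in("side","scene"):
    c=camera(n);save(c,n+"2.png");P=pts(c);hsv=cv2.cvtColor(c["image"],cv2.COLOR_RGB2HSV);Z=P[...,2]
    w=(P[...,0]>.55)&(P[...,0]<.75)&(abs(P[...,1]+.06)<.17)
    for k,m in dict(lid=(hsv[...,2]<70)&(abs(Z-.178)<.006),lever=(Z>.13)&(Z<.17)&((hsv[...,0]<8)|(hsv[...,0]>172))&(hsv[...,1]>150)).items():
        N,lab,st,ce=cv2.connectedComponentsWithStats((m&w).astype(np.uint8))
        for i in range(1,N):
            if st[i,4]>50:
                q=P[lab==i];print(n,k,st[i,4],ce[i].round(),((np.percentile(q,2,axis=0)+np.percentile(q,98,axis=0))/2).round(4),np.ptp(q,axis=0).round(3))
```

```text
[ 0.63118172 -0.0517525   0.2452795 ] 0.08720860989071991
side lid 132 [316. 160.] [ 0.6567 -0.1329  0.1758] [0.028 0.047 0.008]
side lever 190 [319. 220.] [ 0.6002 -0.0027  0.149 ] [0.011 0.037 0.037]
scene lid 246 [230. 204.] [ 0.6765 -0.135   0.1767] [0.051 0.046 0.01 ]
scene lever 167 [295. 221.] [ 0.6062 -0.0038  0.149 ] [0.01  0.031 0.038]
```

View pics/side2.png

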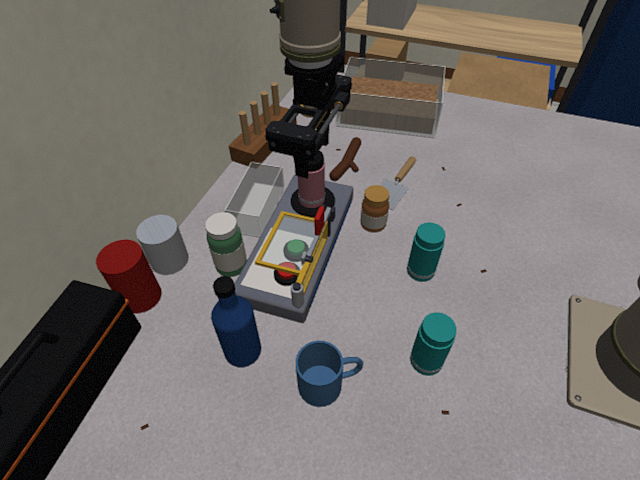

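The canister stands upright at (311,185), within about 2 mm of the plate's middle, and nothing else has moved. Next I turn the fingers square to the guard and go over the lever.

Emit:
step_arm --pt "-0.1 0.16 0" --pt "-0.1 0.16 0" --pt "-0.1 0.16 0" --pt "-0.1 0.16 0" --pt "-0.1 0.16 0" --pt "-0.1 0.16 0" --pt "-0.1 0.16 0" --pt "-0.1 0.16 0" --pt "-0.1 0.16 0" --pt "-0.1 0.16 0" --pt "-0.1 0.16 0" --pt "-0.1 0.16 0" --turn '[-1,-1,-1,-1,-1,-1,-1,-1,-1,-1,-1,-1]'

```text
time: 12.15
ee_pos: [0.602, -0.0088, 0.2451]
eef_rot: [0.661, 0.751, -0.0, 0.0]
ft_force: [1.0, 0.2, 0.3]
width: 0.0867
grip_force: 0.0
```

Emit:
step_arm --pt "0 0 0" --pt "0 0 0" --turn '[-0.5,0]'

```text
time: 12.35
ee_pos: [0.602, -0.0086, 0.2451]
eef_rot: [0.681, 0.732, -0.0, 0.0]
ft_force: [0.4, -0.1, -0.2]
width: 0.0868
grip_force: 0.0
```

Run:
```python
from h import *
from scipy.spatial.transform import Rotation as R
s=read_state();print(s["ee_pos"],R.from_quat(s["eef_rot"]).as_matrix()[:,1],s["joint_positions"])
c=camera("wrist");save(c,"w3.png");P=pts(c);hsv=cv2.cvtColor(c["image"],cv2.COLOR_RGB2HSV);Z=P[...,2]
m=(Z>.155)&(Z<.175)&((hsv[...,0]<8)|(hsv[...,0]>172))&(hsv[...,1]>150)
q=P[m];print(m.sum(),q.mean(0),q.min(0),q.max(0))
```

```text
[ 0.60201826 -0.00857226  0.24512078] [9.97443931e-01 7.14533576e-02 1.51897560e-04] [-0.60165494  0.3071134   0.67837224  1.52380073 -0.19362484  1.37900358
  0.16225542]
642 [ 0.60171945 -0.00561632  0.16475185] [ 0.59697831 -0.02321324  0.16259344] [0.60669398 0.0109614  0.16684668]
```

Emit:
step_arm --pt "0 0.12 -0.4" --pt "0 0 -0.7" --pt "0 0 -0.7" --pt "0 0 -0.7" --pt "0 0 -0.7" --pt "0 0 -0.6" --pt "0 0 -0.4" --pt "0 0 -0.3" --pt "0 0 0" --turn '[0,0,0,0,0,0,0,0,0]'

```text
time: 13.3
ee_pos: [0.6014, -0.0044, 0.1317]
eef_rot: [0.68, 0.733, -0.0, -0.0]
ft_force: [-0.2, 0.1, 0.0]
width: 0.0869
grip_force: 0.0
```

Emit:
step_arm --pt "0 0 0" --pt "0 0 0" --pt "0 0 0" --pt "0 0 0" --pt "0 0 0" --pt "0 0 0" --pt "0 0 0" --pt "0 0 0" --pt "0 0 0" --pt "0 0 0" --turn '[0,0,0,0,0,0,0,0,0,0]' --grip 1 --newtons 20

```text
time: 14.3
ee_pos: [0.6017, -0.0043, 0.1326]
eef_rot: [0.681, 0.733, 0.0, 0.0]
ft_force: [0.7, 0.1, 0.2]
width: 0.0151
grip_force: 0.0
```

Emit:
step_arm --pt "0 0 0" --pt "0 0 0" --pt "0 0 0" --turn '[0,0,0]'

```text
time: 14.6
ee_pos: [0.6015, -0.0044, 0.1325]
eef_rot: [0.681, 0.733, -0.0, -0.0]
ft_force: [-2.7, -0.4, 1.6]
width: 0.0098
grip_force: 20.0
```

Emit:
step_arm --pt "0 0.05 0.09" --pt "0 0.05 0.1" --pt "0 0.05 0.1" --pt "-0.01 0.06 0.09" --pt "0 0.06 0.09" --pt "0 0.07 0.09" --pt "-0.01 0.07 0.08" --pt "0 0.07 0.08" --pt "0 0 0" --turn '[0,0,0,0,0,0,0,0,0]'

```text
time: 15.5
ee_pos: [0.6008, 0.0074, 0.1509]
eef_rot: [0.681, 0.733, -0.0, -0.0]
ft_force: [-4.7, -2.8, -0.4]
width: 0.0098
grip_force: 20.0
```

Run:
```python
from h import *
c=camera("side");save(c,"side4.png")
cv2.imwrite("pics/crop4.png",cv2.resize(c["image"][160:330,230:420,::-1],None,fx=3.5,fy=3.5,interpolation=cv2.INTER_CUBIC)[:600])
```

```text
(no output)
```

View pics/crop4.png

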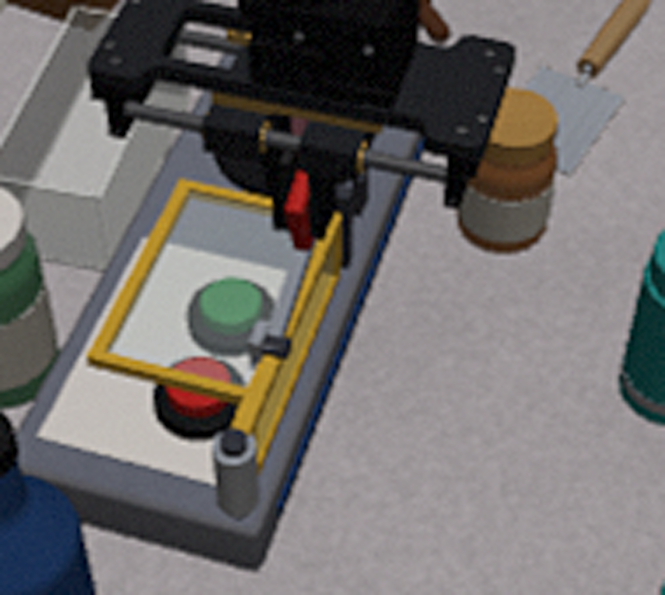

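The lever is tilted and the bar rises off its pin, so it is clear of the catch. Swinging along the arc: r is about .119 about (.5935, .126), .072 rad per row.

Emit:
step_arm --pt "-0.34 -0.01 0" --pt "-0.34 0.015 0" --pt "-0.34 0.04 0" --pt "-0.335 0.065 0" --pt "-0.33 0.09 0" --pt "-0.32 0.11 0" --pt "0 0 0" --turn '[-0.6,-0.6,-0.6,-0.6,-0.6,-0.6,0]'

```text
time: 16.25
ee_pos: [0.5512, 0.0155, 0.1512]
eef_rot: [0.822, 0.569, 0.001, 0.0]
ft_force: [0.9, -4.5, -1.5]
width: 0.0099
grip_force: 20.0
```

Emit:
step_arm --pt "-0.315 0.135 0" --pt "-0.305 0.155 0" --pt "-0.29 0.18 0" --pt "-0.28 0.2 0" --pt "-0.26 0.22 0" --pt "-0.245 0.235 0" --pt "0 0 0" --turn '[-0.6,-0.6,-0.6,-0.6,-0.6,-0.6,0]'

```text
time: 16.95
ee_pos: [0.509, 0.0439, 0.1512]
eef_rot: [0.925, 0.381, 0.001, -0.0]
ft_force: [-1.5, -4.3, 1.9]
width: 0.0101
grip_force: 20.0
```

Emit:
step_arm --pt "-0.23 0.255 0" --pt "-0.21 0.27 0" --pt "-0.19 0.285 0" --pt "-0.17 0.3 0" --pt "-0.145 0.31 0" --pt "-0.125 0.32 0" --pt "-0.1 0.325 0" --pt "-0.08 0.335 0" --pt "0 0 0" --turn '[-0.6,-0.6,-0.6,-0.6,-0.6,-0.6,-0.6,-0.6,0]'

```text
time: 17.85
ee_pos: [0.4785, 0.1045, 0.151]
eef_rot: [0.995, 0.104, 0.001, -0.0]
ft_force: [4.7, -2.9, -3.5]
width: 0.0105
grip_force: 20.0
```

Emit:
step_arm --pt "-0.04 0.28 0" --pt "0 0 0" --pt "-0.07 -0.01 -0.1" --pt "-0.07 -0.01 -0.1" --pt "-0.07 -0.01 -0.1" --pt "-0.07 -0.01 -0.1" --pt "-0.06 0 -0.1" --pt "-0.05 0 -0.1" --pt "-0.04 0 -0.06" --pt "0 0 0" --turn '[-0.5,0,0,0,0,0,0,0,0,0]'

```text
time: 18.85
ee_pos: [0.4659, 0.1095, 0.134]
eef_rot: [0.997, 0.073, 0.0, 0.0]
ft_force: [5.1, -2.6, -0.5]
width: 0.0104
grip_force: 20.0
```

Emit:
step_arm --pt "0 0 0" --pt "0 0 0" --pt "0 0 0" --pt "0 0 0" --pt "0 0 0" --pt "0 0 0" --turn '[0,0,0,0,0,0]' --grip 0.3

```text
time: 19.45
ee_pos: [0.4656, 0.1096, 0.134]
eef_rot: [0.997, 0.072, -0.0, 0.0]
ft_force: [-0.2, 0.1, -0.1]
width: 0.0502
grip_force: 0.0
```

Emit:
step_arm --pt "0 0 0.4" --pt "0 0 0.7" --pt "0 0 0.8" --pt "0 0 0.8" --pt "0 0 0.8" --pt "0 0 0.6" --pt "0 0 0" --turn '[0,0,0,0,0,0,0]'

```text
time: 20.15
ee_pos: [0.4668, 0.1097, 0.239]
eef_rot: [0.997, 0.072, 0.002, -0.001]
ft_force: [0.9, 0.6, -0.5]
width: 0.0607
grip_force: 0.0
```

Run:
```python
from h import *
for n in("side","scene"):
    c=camera(n);save(c,n+"5.png");P=pts(c);hsv=cv2.cvtColor(c["image"],cv2.COLOR_RGB2HSV);Z=P[...,2]
    w=(P[...,0]>.6)&(P[...,0]<.7)&(abs(P[...,1]-.04)<.1)
    for k,m in dict(green=(hsv[...,0]>50)&(hsv[...,0]<85)&(hsv[...,1]>70)&(abs(Z-.068)<.005),red=((hsv[...,0]<8)|(hsv[...,0]>172))&(hsv[...,1]>150)&(abs(Z-.068)<.005)).items():
        q=P[m&w]
        if len(q)>20: print(n,k,len(q),((np.percentile(q,2,axis=0)+np.percentile(q,98,axis=0))/2).round(4),np.ptp(q,axis=0).round(3))
```

```text
side green 207 [0.645  0.0124 0.0681] [0.044 0.064 0.01 ]
side red 240 [0.6386 0.072  0.0681] [0.04  0.036 0.01 ]
scene green 110 [0.649  0.0112 0.0681] [0.036 0.033 0.01 ]
scene red 105 [0.6432 0.0705 0.0681] [0.037 0.031 0.01 ]
```

View pics/side5.png

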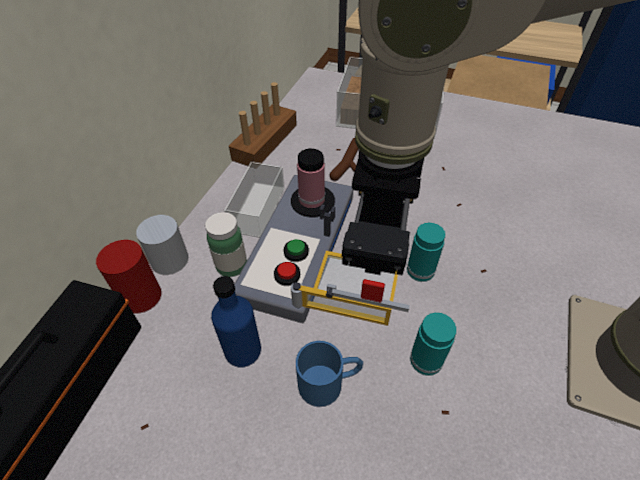

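The guard is wide open and latch-free, the canister stands on the plate at (311,185), and green is clear at (296,248), i.e. (.647, .012). Closing the fingers and going over green, hand along the shaker's y.

Emit:
step_arm --pt "0.6 -0.32 0" --pt "0.6 -0.32 0" --pt "0.6 -0.32 0" --pt "0.6 -0.32 0" --pt "0.6 -0.32 0" --pt "0.6 -0.32 0" --pt "0.6 -0.32 0" --pt "0.6 -0.32 0" --pt "0.6 -0.32 0" --pt "0.6 -0.32 0" --pt "0.6 -0.32 0" --pt "0.6 -0.32 0" --turn '[-0.05,-0.05,-0.05,-0.05,-0.05,-0.05,-0.05,-0.05,-0.05,-0.05,-0.05,-0.05]' --grip 1 --newtons 10

```text
time: 21.45
ee_pos: [0.6459, 0.0131, 0.2352]
eef_rot: [0.999, 0.036, -0.001, 0.0]
ft_force: [-0.1, 0.0, -1.0]
width: 0.0003
grip_force: 0.0
```

Emit:
step_arm --pt "0 0 0" --pt "0 0 -0.5" --pt "0 0 -0.5" --pt "0 0 -0.5" --pt "0 0 -0.5" --pt "0 0 0" --turn '[0,0,0,0,0,0]'

```text
time: 22.05
ee_pos: [0.6444, 0.0141, 0.1842]
eef_rot: [0.999, 0.037, -0.002, 0.0]
ft_force: [-0.9, -0.0, 0.3]
width: 0.0006
grip_force: 0.0
```

Emit:
step_arm --pt "0.12 -0.03 -0.4" --pt "0 0 -0.6" --pt "0 0 -0.6" --pt "0 0 -0.6" --pt "0 0 -0.6" --pt "0 0 -0.6" --pt "0 0 -0.4" --pt "0 0 -0.3" --pt "0 0 -0.15" --pt "0 0 0" --turn '[0,0,0,0,0,0,0,0,0,0]'

```text
time: 23.05
ee_pos: [0.6487, 0.0128, 0.0801]
eef_rot: [0.999, 0.036, -0.0, 0.0]
ft_force: [1.3, -0.2, 0.6]
width: 0.0004
grip_force: 0.0
```

Emit:
step_arm --pt "0 0 -0.12" --pt "0 0 -0.12" --pt "0 0 -0.1" --pt "0 0 0" --turn '[0,0,0,0]'

```text
time: 23.45
ee_pos: [0.6489, 0.0129, 0.0718]
eef_rot: [0.999, 0.036, 0.0, 0.0]
ft_force: [0.2, -0.4, 0.9]
width: 0.0007
grip_force: 0.9
```

Emit:
step_arm --pt "0 0 -0.1" --pt "0 0 -0.1" --pt "0 0 -0.08" --pt "0 0 0" --turn '[0,0,0,0]'

```text
time: 23.85
ee_pos: [0.6491, 0.0128, 0.0664]
eef_rot: [0.999, 0.036, 0.0, -0.0]
ft_force: [-5.2, 0.7, 15.7]
width: 0.0003
grip_force: 8.0
```

Emit:
step_arm --pt "0 0 -0.06" --pt "0 0 -0.04" --pt "0 0 0" --turn '[0,0,0]'

```text
time: 24.15
ee_pos: [0.6493, 0.0128, 0.0659]
eef_rot: [0.999, 0.036, 0.001, -0.001]
ft_force: [-14.8, 2.4, 35.8]
width: 0.0003
grip_force: 17.8
```

Run:
```python
from h import *
s=read_state();print(s["ft_force"],s["torque"],s["ee_pos"])
c=camera("scene");save(c,"scene6.png");cv2.imwrite("pics/crop6.png",cv2.resize(c["image"][150:320,180:400,::-1],None,fx=3.5,fy=3.5,interpolation=cv2.INTER_CUBIC))
```

```text
[-14.83736438   2.40316737  35.75075525] [0.47714189 3.65856808 0.02515771] [0.64925563 0.01283761 0.065947  ]
```

View pics/crop6.png

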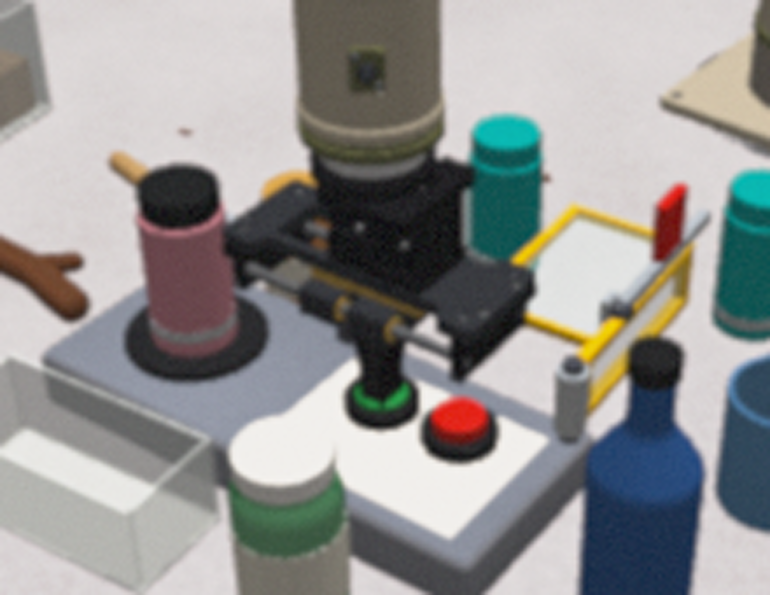

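Emit:
step_arm --pt "0 0 0.3" --pt "0 0 0.3" --pt "0 0 0" --turn '[0,0,0]'

```text
time: 24.5
ee_pos: [0.6491, 0.0128, 0.078]
eef_rot: [0.999, 0.036, 0.001, 0.0]
ft_force: [1.1, -0.6, -0.8]
width: 0.0003
grip_force: 0.0
```

The contact at .066 was on the fingertips, with no moment to match the body touching the catch. The picture shows the tip on green and red untouched. I need to know how far the button goes down, so I'll centre better (x -2 mm), measure the green height released, then press moderately and measure again.

```bash
cat > g.py <<'E'
from h import *
s=read_state();print(np.round(s["ee_pos"],4),np.round(s["ft_force"],1),np.round(s["torque"],2))
for n in("scene","side"):
    c=camera(n);P=pts(c);hsv=cv2.cvtColor(c["image"],cv2.COLOR_RGB2HSV);Z=P[...,2]
    w=(P[...,0]>.6)&(P[...,0]<.7)&(abs(P[...,1]-.04)<.1)&(Z>.05)&(Z<.08)
    for k,m in dict(green=(hsv[...,0]>50)&(hsv[...,0]<85)&(hsv[...,1]>120),red=((hsv[...,0]<8)|(hsv[...,0]>172))&(hsv[...,1]>150)).items():
        q=P[m&w]
        if len(q)>5: print(n,k,len(q),"z pct50,80,95",np.percentile(q[:,2],[50,80,95]).round(4),"xy mid",((q.min(0)+q.max(0))/2).round(4)[:2])
    b=P[(hsv[...,2]<60)&w&(Z>.053)&(np.hypot(P[...,0]-.647,P[...,1]-.012)<.028)]
    if len(b): print(n,"collar z",np.percentile(b[:,2],[50,80,95]).round(4))
E
python3 g.py
```

```text
[0.6491 0.0128 0.078 ] [ 1.1 -0.6 -0.8] [-0.09  0.11 -0.  ]
scene green 109 z pct50,80,95 [0.0712 0.0732 0.075 ] xy mid [0.6489 0.0129]
scene red 172 z pct50,80,95 [0.0724 0.0737 0.0747] xy mid [0.6418 0.0704]
scene collar z [0.062  0.0634 0.0643]
side green 85 z pct50,80,95 [0.0709 0.0721 0.0758] xy mid [0.642  0.0428]
side red 270 z pct50,80,95 [0.071  0.0722 0.0732] xy mid [0.6419 0.0679]
side collar z [0.061  0.0629 0.0699]
```

Emit:
step_arm --pt "-0.08 -0.03 -0.2" --pt "0 0 -0.2" --pt "0 0 -0.1" --pt "0 0 0" --turn '[0,0,0,0]'

```text
time: 25.0
ee_pos: [0.6467, 0.0119, 0.0662]
eef_rot: [0.999, 0.036, -0.0, -0.0]
ft_force: [-8.9, 1.3, 20.4]
width: 0.0002
grip_force: 10.5
```

```bash
python3 g.py
```

```text
[0.6467 0.0119 0.0662] [-8.9  1.3 20.4] [ 0.25  2.15 -0.02]
scene green 90 z pct50,80,95 [0.0669 0.0685 0.0719] xy mid [0.6494 0.0099]
scene red 171 z pct50,80,95 [0.0722 0.0736 0.0747] xy mid [0.6402 0.0711]
scene collar z [0.0626 0.074  0.0785]
side green 59 z pct50,80,95 [0.0654 0.0674 0.0751] xy mid [0.6389 0.043 ]
side red 272 z pct50,80,95 [0.0712 0.0723 0.0733] xy mid [0.6416 0.0578]
side collar z [0.0614 0.0627 0.071 ]
```

Green dropped from .0717 to about .066 while red stayed at .072. So the button is fully down at its stop; its top just sits about 4 mm higher than listed. Releasing and backing straight up.

Emit:
step_arm --pt "0 0 0.2" --pt "0 0 0.3" --pt "0 0 0.6" --pt "0 0 0.9" --pt "0 0 0.9" --pt "0 0 0.9" --pt "0 0 0.9" --pt "0 0 0.9" --pt "0 0 0.9" --pt "0 0 0.9" --pt "0 0 0" --pt "0 0 0" --turn '[0,0,0,0,0,0,0,0,0,0,0,0]'

```text
time: 26.3
ee_pos: [0.6467, 0.0119, 0.2502]
eef_rot: [0.999, 0.036, 0.0, 0.0]
ft_force: [-0.4, 0.7, -0.6]
width: 0.0005
grip_force: 0.0
```

```bash
python3 g.py; python3 -c "
from h import *
save(camera('side'),'side7.png')"
```

```text
[0.6467 0.0119 0.2502] [-0.4  0.7 -0.6] [-0.04  0.1  -0.01]
scene green 146 z pct50,80,95 [0.0719 0.0735 0.0745] xy mid [0.649  0.0119]
scene red 171 z pct50,80,95 [0.0721 0.0738 0.0746] xy mid [0.641  0.0703]
scene collar z [0.0623 0.0636 0.0647]
side green 247 z pct50,80,95 [0.0706 0.0721 0.0732] xy mid [0.6466 0.0433]
side red 279 z pct50,80,95 [0.0709 0.0721 0.0731] xy mid [0.6457 0.0482]
side collar z [0.0615 0.0633 0.0682]
```

View pics/side7.png

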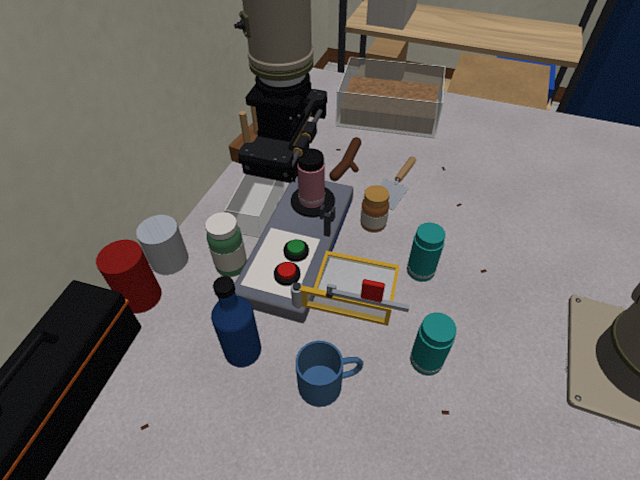

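The canister stands on its plate at (311,185) and the guard is open, with the lever at (373,290). Green has sprung back to .072, and the bystanders are where they started. Handing in.

```bash
python3 -c "
from bench import *
print(close_job())"
```

```text
the job is handed in; nothing more can be done
None
```

I handed the job in at about 26 s: the canister stands upright on the plate, the guard is wide open, green was pressed fully down twice (the first press peaked at about 36 N at the fingertips) and sprang back, and in the camera views red and the other things stayed untouched.

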